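# Clear the weighing bench

### The job

Clear up after weighing: put the two steel calibration weights back upright in the wooden weight box, the large one in the wide bay and the small one in the narrow bay, stand both porcelain crucibles upright side by side on the round perforated desiccator plate, each wholly on it, and stand the capped amber sample jar upright in the square steel tray. Leave the glass beaker and the glass measuring cylinder standing where they are, and let go of everything at the end.

Things in the scene. Friction and masses are not known exactly. Their poses are not given: they have to be found in the camera images.
- weight_large: large steel calibration weight, loose: upright cylinder 38 mm across and 46 mm tall with a knob 26 mm across on a 16 mm neck above it, 64 mm tall in all, about 500 g. Origin: centre of its underside, z up along its axis.
- weight_small: small steel calibration weight, loose: upright cylinder 28 mm across and 38 mm tall with a knob 20 mm across on a 12 mm neck above it, 52 mm tall in all, about 200 g. Origin: centre of its underside, z up along its axis.
- crucible_a: Loose white porcelain crucible, an open round cup 40 mm tall, 32 mm across its foot and 43 mm across its rim (41 mm across at 18 mm up, nearly straight above that), about 45 g. Both crucibles are alike. Origin: centre of its underside, z up along its axis.
- crucible_b: Loose white porcelain crucible, an open round cup 40 mm tall, 32 mm across its foot and 43 mm across its rim (41 mm across at 18 mm up, nearly straight above that), about 45 g. Both crucibles are alike. Origin: centre of its underside, z up along its axis.
- jar: round amber glass sample jar with a black screw cap, loose and closed, 40 mm across and 62 mm tall with its cap, about 90 g. Origin: centre of its underside, z up along its axis.
- weight_box: low open wooden box, fixed to the bench, 74 mm along its x by 126 mm along its y, 15 mm tall. Floor 6 mm thick, walls and the one cross divider 6 mm thick and rising 9 mm above the floor. Two bays side by side along y: the wide bay, 62 mm (x) by 62 mm (y), centred at x = 0, y = -26 mm, and the narrow bay, 62 mm (x) by 46 mm (y), centred at x = 0, y = +34 mm. Origin: centre of its underside, z up.
- plate: round white porcelain desiccator plate, flat, with a pattern of small dark holes, fixed to the bench, 150 mm across and 10 mm thick, no rim. Origin: centre of its underside, z up; the crucibles stand on its top, at z = 10 mm.
- sample_tray: small square open tray of bare steel, fixed to the bench, 76 mm by 76 mm outside, 70 mm by 70 mm inside, 14 mm tall, walls and floor 3 mm thick, one compartment. Origin: centre of its underside, z up.
- beaker: bystander: open clear glass beaker, 50 mm across its rim and 66 mm tall, loose and empty; to be left standing where it is. Origin: centre of its underside, z up along its axis.
- measuring_cylinder: bystander: slender clear glass measuring cylinder, 23 mm across and 100 mm tall, on a round white foot 44 mm across, loose; to be left standing where it is. Origin: centre of its underside, z up along its axis.
Not all that is in view belongs to the job. What is shaped like the weight_large but yellow is not meant.

How it is judged:
By the outcome, as a careful person would: the job done as asked, in the order asked, and still so for the second after the job is handed in, with the robot touching nothing.
It also fails if it takes over 128 s, if anything falls off the work surface, if the arm or the gripper's body presses on something with over 40 N, if the wrist force passes 120 N, or if a joint passes its speed limit or range.

### The arm

A 6-joint arm with a two-finger parallel gripper is mounted at the origin on the work surface. World frame = base frame: x ahead of the robot, y to its left, z up, the work surface at z = 0. Lengths are in m, angles in rad, forces in N, time in s.
With the tool pointing down it reaches from about 0.35 to 0.95 m from the base axis. Payload 17.4 kg.
Tool frame: the origin (TCP) lies midway between the tips of the shut fingers; the grasp point (between the pads) lies 19 mm behind it; z points along the fingers, y is the line along which they close (so a half turn about z gives the same grasp; the last joint's range is limited). The gripper opens to 93 mm and grips with 3 to 60 N. Pads are 15 mm wide; open, the fingers measure 128 mm over their backs; the gripper's body (75 mm by 188 mm) begins 65 mm behind the grasp point.
Start: joints at [-1.241, 0.116, 1.442, -0, 1.584, -0.038], TCP at [0.243, -0.63, 0.219] pointing down, gripper open.
Joint ranges: [-2.83, 2.83], [-0.83, 2.19], [0.07, 2.5], [-1.14, 4.28], [0.01, 3], [-2.97, 2.97]. Speed limits (rad/s): [1.89, 1.89, 2.22, 3.14, 3.14, 3.14].

### API

Orientations are given as a unit quaternion [x, y, z, w].
In Python, from cell import * gives the robot as it stands.
- The arm moves only by the shell command python3 -m pendant 'ROWS'. ROWS is text: rows parted by semicolons, each of 5 numbers parted by spaces: the opening, from 0 (shut) to 1 (fully open), then the shift along the tool's x, y, z in cm, then the turn about the tool's z in degrees. A call has 1 to 8 rows; each row shifts and turns the commanded pose from where the row before left it, along the tool's axes as they then stand; what a row does not reach is not made up. A row lasts 1/8 s, in which the tool goes at most 62.5 mm and 10.7 degrees, less where a joint would pass 70% of its speed; a pose out of reach is approached as far as the arm can. A call is refused whole if a number of a shift passes 6.25 or a number of a turn 10.7, either way. A call with a gripper value outside its range is refused whole. The fingers move at their own pace and stop on an object; the grip force is fixed at half the most. Time passes only in rows, so rows that do not move let the fingers close. It gives the time, the measured TCP pose, the force, the opening and the grip force at its end, in the units of the state.
- get_state(): the state, without advancing time (a new reading comes with each control period).
- capture(name): name is "scene" or "top"; returns a dict with "image" (480x640x3 uint8, red, green, blue), "depth" (480x640 float32, m along the optical axis (not along the pixel's ray), 0 where there is no reading), "K" (3x3 intrinsics, pixels), "k1" (the pictures are not rectified: a ray, as slopes to the right and down, at radius r is drawn at 1 + k1 r^2 times it, then the intrinsics apply), "view" (4x4, takes a point from world to camera coordinates). Camera axes: x right, y down, z forward; pixel columns grow to the right and rows downward; lengths in m; the calibration is good to about 2 mm. A picture is of the moment at which its call begins.
- job_done(): hands the job in; it is judged then, once.
Trained networks look in the newest picture that a camera, given by its name, has taken for a name from the list of things; names that differ only in an ending like _2 or _b are one class to them, and where a whole thing is asked for, a point or a joint stands for the part that bears it (a point fixed in the world has none). Each returns a list of dicts, best first, with "confidence" (0 to 1); they miss things now and then, are a little off and sometimes report something else, mostly with a low value. They report only what shows in the picture. A call takes as long as a camera call. They do not tell look-alikes from the thing itself.
- boxes_of(camera, label): "centre" ([column, row] in pixels, amid what is visible of it).
- tip_of(camera, label): "centre" ([column, row] in pixels: a listed point, or the origin of a listed thing).
The state is a dict: "time": time; "joint_positions": joint angles; "qvel": joint speeds; "tau": joint torques, N m; "tcp_pos": TCP position; "eef_rot": TCP orientation; "contact_force": force on the tool from outside, world axes, zero at the start; "wrist_torque": the same for the moment, N m; "opening": finger opening in m; "finger_force": force on a finger pad.
Only numpy, scipy, OpenCV 4.12 (cv2) and the standard library are available. Lean on these libraries where they do the work, as an engineer would, in place of code of your own. Each camera call takes 0.05 s, during which the arm holds its last target. There are 200 camera calls.

## Working session

There is one attempt and no reset: what is moved stays moved. The work goes in short steps, Python scripts to look and compute and a shell command to move; the robot and the scene stay as the last step left them, time stands still between calls to the robot, and variables do not carry over. Pictures are saved under pics/ and viewed, at most 14 in all, crops included, and the job is handed in when it is done.

```bash
mkdir -p pics; ls
cat > h.py <<'E'
from cell import *
import numpy as np, cv2
def save(c,name): cv2.imwrite('pics/'+name+'.png',cv2.cvtColor(c['image'],cv2.COLOR_RGB2BGR))
def ray(c,uv):
    K=np.array(c['K'],float);d=np.array([(uv[0]-K[0,2])/K[0,0],(uv[1]-K[1,2])/K[1,1]])
    s=d.copy()
    for _ in range(20): s=d/(1+c['k1']*(s@s))
    return np.array([s[0],s[1],1.])
def atz(c,uv,z):
    V=np.array(c['view'],float);R=V[:3,:3];t=V[:3,3]
    o=-R.T@t;r=R.T@ray(c,uv);return o+r*(z-o[2])/r[2]
def dep(c,uv):
    V=np.array(c['view'],float);u,v=int(round(uv[0])),int(round(uv[1]))
    p=c['depth'][max(v-1,0):v+2,max(u-1,0):u+2];p=p[p>0]
    if len(p)==0:return None
    return V[:3,:3].T@(ray(c,uv)*np.median(p)-V[:3,3])
E
python3 - <<'E'
from h import *
np.set_printoptions(precision=3,suppress=True)
for n in ['scene','top']:
    c=capture(n);save(c,n+'0')
    print(n,np.array(c['view'])[:3],c['k1'],c['K'][0][0])
    for l in ['weight_large','weight_small','crucible_a','jar','weight_box','plate','sample_tray','beaker','measuring_cylinder']:
        for f in (boxes_of,tip_of):
            for d in f(n,l)[:4]:
                if d['confidence']>.2: print(f.__name__[:3],l,np.round(d['centre']),round(d['confidence'],2),'z0',atz(c,d['centre'],0)[:2],'dep',dep(c,d['centre']))
E
```

```text
pics
scene [[-0.104  0.994  0.014  0.063]
 [ 0.843  0.096 -0.53  -0.382]
 [-0.528 -0.044 -0.848  1.326]] -0.12679200664214038 570.8217952926735
cal weight_large [326. 228.] 0.98 z0 [ 0.434 -0.002] dep [ 0.465 -0.001  0.048]
cal weight_large [255. 272.] 0.95 z0 [ 0.545 -0.121] dep [ 0.568 -0.114  0.045]
cal weight_large [326. 237.] 0.93 z0 [ 0.454 -0.001] dep [0.47  0.    0.025]
cal weight_large [494. 304.] 0.69 z0 [0.562 0.316] dep [0.564 0.315 0.004]
cal weight_small [177. 159.] 0.83 z0 [ 0.299 -0.329] dep [ 0.322 -0.317  0.03 ]
cal weight_small [180. 162.] 0.77 z0 [ 0.304 -0.32 ] dep [ 0.32  -0.312  0.02 ]
cal weight_small [217. 197.] 0.45 z0 [ 0.385 -0.225] dep [ 0.4   -0.218  0.023]
cal crucible_a [268. 222.] 0.98 z0 [ 0.432 -0.115] dep [ 0.435 -0.115  0.005]
cal crucible_a [386. 229.] 0.94 z0 [0.424 0.113] dep [0.428 0.113 0.006]
cal crucible_a [383. 237.] 0.96 z0 [0.441 0.108] dep [0.458 0.106 0.027]
cal crucible_a [267. 227.] 0.73 z0 [ 0.445 -0.114] dep [ 0.464 -0.11   0.03 ]
cal jar [214. 183.] 0.82 z0 [ 0.352 -0.238] dep [ 0.397 -0.22   0.062]
cal jar [495. 191.] 0.45 z0 [0.
[... 2009 characters left out ...]
0 [ 0.562 -0.304] dep [ 0.561 -0.302  0.008]
cal plate [314. 188.] 0.96 z0 [0.617 0.022] dep [0.616 0.022 0.011]
cal plate [429. 288.] 0.72 z0 [ 0.383 -0.23 ] dep [ 0.385 -0.22   0.063]
cal plate [314. 189.] 0.91 z0 [0.614 0.021] dep [0.613 0.02  0.01 ]
cal sample_tray [187. 219.] 0.59 z0 [0.556 0.312] dep [0.555 0.311 0.003]
cal sample_tray [191. 219.] 0.91 z0 [0.555 0.303] dep [0.555 0.303 0.003]
cal beaker [223. 285.] 0.83 z0 [0.403 0.233] dep [0.403 0.232 0.006]
cal beaker [230. 284.] 0.7 z0 [0.404 0.218] dep [0.404 0.218 0.003]
cal measuring_cylinder [184. 322.] 0.95 z0 [0.322 0.324] dep [0.327 0.309 0.062]
cal measuring_cylinder [187. 323.] 0.68 z0 [0.319 0.317] dep [0.322 0.307 0.042]
```

View pics/scene0.png

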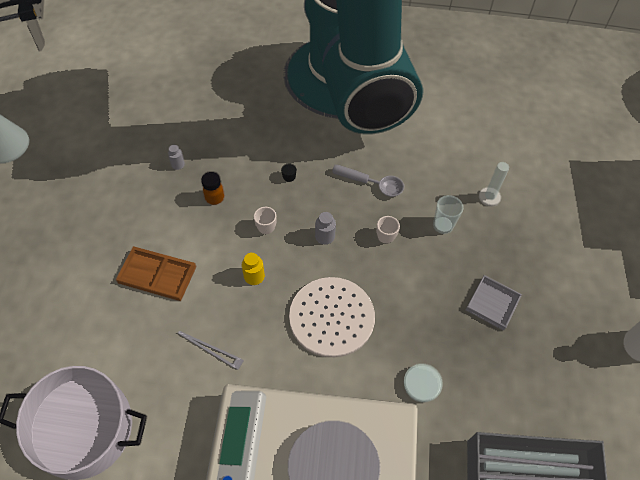

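View pics/top0.png

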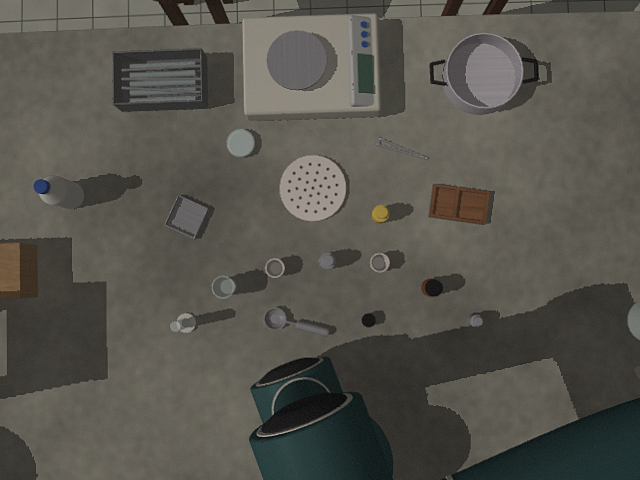

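The scene view shows everything upright. The grey large weight is at (326,228), its yellow look-alike at (254,268), the small weight at (176,157) and the jar at (213,188). The crucibles are at (265,220) and (388,230), the box at (157,273), the plate at (332,316) and the tray at (494,303). The top view agrees: large weight (327,261), small weight (475,321), tray rotated at (187,217). Next I'll take precise positions from depth.

```bash
cat > m.py <<'E'
from h import *
np.set_printoptions(precision=4,suppress=True)
def cloud(c):
    V=np.array(c['view'],float);K=np.array(c['K'],float);g=np.mgrid[0:480,0:640]
    d=np.stack([(g[1]-K[0,2])/K[0,0],(g[0]-K[1,2])/K[1,1]],-1);s=d.copy()
    for _ in range(20): s=d/(1+c['k1']*(s**2).sum(-1,keepdims=True))
    P=np.concatenate([s,np.ones((480,640,1))],-1)*c['depth'][...,None]
    return (P-V[:3,3])@V[:3,:3], c['depth']>0
def sel(P,ok,xy,r,z0,z1):
    m=ok&(np.hypot(P[...,0]-xy[0],P[...,1]-xy[1])<r)&(P[...,2]>z0)&(P[...,2]<z1)
    return P[m]
E
python3 - <<'E'
from m import *
T={'large':(.465,0,.035,.056,.075),'small':(.31,-.315,.035,.044,.065),'cruA':(.445,-.118,.04,.033,.05),'cruB':(.44,.112,.04,.033,.05),'jar':(.39,-.22,.04,.055,.075),'plate':(.616,.022,.1,.006,.016),'beaker':(.4,.225,.05,.055,.08),'box':(.567,-.297,.08,.0105,.022),'tray':(.557,.31,.06,.009,.022),'cyl':(.325,.31,.03,.08,.12)}
for n in ['top','scene']:
    c=capture(n);P,ok=cloud(c);print(n)
    for k,(x,y,r,a,b) in T.items():
        p=sel(P,ok,(x,y),r,a,b)
        if len(p)<4: print(k,len(p));continue
        q=p[:,:2].astype(np.float32)*1000
        (cx,cy),rad=cv2.minEnclosingCircle(q)
        print(k,len(p),'mean',p.mean(0),'circ',round(cx),round(cy),round(rad,1), cv2.minAreaRect(q) if k in('box','tray') else '')
    if n=='top':
        (a,s,ang)=cv2.minAreaRect(sel(P,ok,(.567,-.297),.085,.0105,.022)[:,:2].astype(np.float32)*1000)
        p=sel(P,ok,(.567,-.297),.085,.003,.022);t=np.radians(ang)
        e=np.array([np.cos(t),np.sin(t)]) if s[0]>s[1] else np.array([-np.sin(t),np.cos(t)])
        u=(p[:,:2]*1000-a)@e;w=(p[:,:2]*1000-a)@np.array([-e[1],e[0]])
        print('axis',e);m=abs(w)<22
        for lo in range(-66,66,4):
            mm=m&(u>=lo)&(u<lo+4)
            print(lo,round(p[mm,2].mean()*1000,1) if mm.any() else None,end=' | ')
E
```

```text
top
large 113 mean [ 0.4499 -0.0043  0.0644] circ 450 -4 12.6 
small 73 mean [ 0.311  -0.3233  0.0523] circ 312 -324 11.3 
cruA 87 mean [ 0.4424 -0.1195  0.0399] circ 442 -118 21.3 
cruB 81 mean [0.4376 0.1114 0.0399] circ 437 111 21.0 
jar 231 mean [ 0.3843 -0.2288  0.0628] circ 384 -229 18.4 
plate 3252 mean [0.6147 0.024  0.0104] circ 615 20 98.4 
beaker 136 mean [0.3993 0.2244 0.0651] circ 399 222 25.0 
box 665 mean [ 0.5685 -0.3005  0.015 ] circ 564 -300 75.2 ((548.062744140625, -297.3173828125), (127.7959213256836, 117.2127685546875), 80.46964263916016)
tray 218 mean [0.5592 0.3115 0.0138] circ 560 311 53.5 ((562.5154418945312, 309.1161193847656), (77.87043762207031, 100.27110290527344), 64.45999145507812)
cyl 120 mean [0.3227 0.3164 0.0979] circ 321 318 12.3 
axis [0.1656 0.9862]
-66 11.8 | -62 14.1 | -58 10.1 | -54 8.4 | -50 8.7 | -46 8.7 | -42 8.5 | -38 8.1 | -34 9.2 | -30 8.8 | -26 8.8 | -22 8.2 | -18 9.5 | -14 7.9 | -10 8.9 | -6 9.3 | -2 8.9 | 2 10.8 | 6 16.4 | 10 10.8 | 14 8.1 | 18 8.8 | 22 8.9 | 26 8.6 | 30 7.7 | 34 9.3 | 38 8.7 | 42 8.4 | 46 8.8 | 50 8.2 | 54 10.6 | 58 15.4 | 62 10.9 | scene
large 163 mean [ 0.4544 -0.0025  0.0634] circ 453 -2 14.3 
small 77 mean [ 0.3135 -0.3219  0.051 ] circ 312 -322 11.1 
cruA 165 mean [ 0.4454 -0.1171  0.0383] circ 445 -116 22.9 
cruB 173 mean [0.4406 0.1133 0.0386] circ 440 113 22.5 
jar 260 mean [ 0.3887 -0.2281  0.0617] circ 387 -229 19.3 
plate 5317 mean [0.6205 0.0259 0.0102] circ 618 26 75.8 
beaker 282 mean [0.4009 0.224  0.063 ] circ 402 222 26.5 
box 883 mean [ 0.5724 -0.2996  0.0145] circ 571 -299 73.5 ((570.9745483398438, -300.48260498046875), (129.27932739257812, 77.0069351196289), 79.42227172851562)
tray 349 mean [0.5636 0.3117 0.0133] circ 562 312 52.9 ((561.9830932617188, 311.9471130371094), (77.66609954833984, 80.2975082397461), 64.80108642578125)
cyl 187 mean [0.327  0.3173 0.095 ] circ 325 319 12.9
```

```bash
cat > go.py <<'E'
import sys
from h import *
from scipy.spatial.transform import Rotation as R
# args: x y z [angle of the closing line in world, deg]; shift (tool axes now, cm), then turn
def go(x,y,z,a=None):
    s=get_state();r=R.from_quat(s['eef_rot']);M=r.as_matrix()
    d=M.T@(np.array([x,y,z])-s['tcp_pos'])*100
    cur=np.degrees(np.arctan2(M[1,1],M[0,1]))
    t=0 if a is None else -((a-cur+90)%180-90)
    print('t',round(s['time'],1),'shift',d.round(2),'turn',round(t,1),'closing',round(cur,1),'zaxis',M[:,2].round(3),'open',round(s['opening'],4),'j6',round(s['joint_positions'][5],2))
if __name__=='__main__': go(*map(float,sys.argv[1:]))
E
python3 go.py .4515 -.003 .12 90
```

```text
t 2.0 shift [ 42.02 -50.99   9.86] turn 21.1 closing -68.9 zaxis [ 0. -0. -1.] open 0.0927 j6 -0.04
```

```bash
python3 -m pendant '1 3.5 -4.25 0 0;1 3.5 -4.25 0 0;1 3.5 -4.25 0 0;1 3.5 -4.25 0 0;1 3.5 -4.25 0 0;1 3.5 -4.25 0 0;1 3.5 -4.25 0 0;1 3.5 -4.25 0 0' && python3 -m pendant '1 3.5 -4.25 0 0;1 3.5 -4.25 0 0;1 3.5 -4.25 0 0;1 3.5 -4.25 0 0;1 0 0 5 0;1 0 0 5 0;1 0 0 0 0' && python3 go.py .4515 -.003 .016
```

```text
time: 3.0
tcp_pos: [0.3819, -0.2103, 0.2189]
eef_rot: [0.983, 0.183, 0.0, 0.0]
contact_force: [0.8, 0.5, -0.0]
opening: 0.0932
finger_force: 0.0
time: 3.88
tcp_pos: [0.4496, -0.0027, 0.1159]
eef_rot: [0.983, 0.183, -0.003, -0.001]
contact_force: [-0.9, -0.1, 1.0]
opening: 0.0929
finger_force: 0.0
t 3.9 shift [0.22 0.12 9.99] turn 0 closing -68.9 zaxis [-0.005  0.    -1.   ] open 0.0929 j6 1.14
```

```bash
python3 -m pendant '1 0.2 0 4 0;1 0 0 4 0;1 0 0 2 0;1 0 0 0 0;0 0 0 0 0;0 0 0 0 0;0 0 0 0 0;0 0 0 0 0' && python3 go.py .5635 -.3256 .12 -10
```

```text
time: 4.88
tcp_pos: [0.4532, -0.0022, 0.019]
eef_rot: [0.983, 0.183, 0.0, 0.0]
contact_force: [-0.4, 0.9, -0.5]
opening: 0.0579
finger_force: 0.0
t 4.9 shift [ -1.33  34.14 -10.1 ] turn -58.9 closing -68.9 zaxis [ 0. -0. -1.] open 0.0579 j6 1.14
```

```bash
python3 -m pendant '0 0 0 0.3 0;0 0 0 0 0;0 0 0 0 0;0 0 0 0 0;0 0 0 -5 0;0 0 0 -5 0;0 0 0 0 0' && python3 go.py .5635 -.3256 .12 -10
```

```text
time: 5.75
tcp_pos: [0.4546, -0.0022, 0.1192]
eef_rot: [0.983, 0.183, 0.003, 0.001]
contact_force: [0.8, -0.1, -5.2]
opening: 0.0371
finger_force: 30.0
t 5.8 shift [-1.470e+00  3.409e+01 -1.000e-02] turn -58.9 closing -68.9 zaxis [ 0.006 -0.    -1.   ] open 0.0371 j6 1.14
```

```bash
python3 -m pendant '0 -0.25 5.7 0 0;0 -0.25 5.7 0 0;0 -0.25 5.7 0 0;0 -0.25 5.7 0 0;0 -0.25 5.7 0 0;0 -0.2 5.6 0 0' && python3 -m pendant '0 0 0 0 -9.8;0 0 0 0 -9.8;0 0 0 0 -9.8;0 0 0 0 -9.8;0 0 0 0 -9.8;0 0 0 0 -9.8;0 0 0 0 0' && python3 go.py .5635 -.3256 .022 -10
python3 - <<'E'
from m import *
c=capture('top');save(c,'a1');P,ok=cloud(c)
for z in [(.0105,.022)]:
    p=sel(P,ok,(.57,-.3),.1,*z);print(len(p),p.mean(0))
E
```

```text
time: 6.5
tcp_pos: [0.562, -0.3272, 0.1134]
eef_rot: [0.983, 0.183, -0.001, -0.001]
contact_force: [1.3, 0.6, -4.3]
opening: 0.037
finger_force: 30.0
time: 7.38
tcp_pos: [0.5616, -0.3253, 0.1137]
eef_rot: [0.767, 0.642, -0.0, -0.001]
contact_force: [-0.1, -0.4, -4.2]
opening: 0.0372
finger_force: 30.0
t 7.4 shift [-0.01  0.21  9.17] turn -0.2 closing -10.2 zaxis [-0.002  0.001 -1.   ] open 0.0372 j6 -0.39
380 [ 0.5758 -0.2726  0.0151]
```

```bash
python3 -m pendant '0 0 0.2 4 0;0 0 0 3 0;0 0 0 1.5 0;0 0 0 0 0;0 0 0 0.3 0;0 0 0 0 0'
```

```text
time: 8.18
tcp_pos: [0.5645, -0.3262, 0.0286]
eef_rot: [0.767, 0.642, 0.0, 0.001]
contact_force: [0.1, 0.8, -4.4]
opening: 0.0374
finger_force: 30.0
```

```bash
python3 -m pendant '0 0 0 0.2 0;0 0 0 0 0'; python3 go.py .5635 -.3256 .022 -10
```

```text
time: 8.43
tcp_pos: [0.5642, -0.326, 0.0258]
eef_rot: [0.767, 0.642, 0.0, 0.0]
contact_force: [0.2, 1.0, -4.5]
opening: 0.0375
finger_force: 30.0
t 8.4 shift [ 0.03 -0.07  0.38] turn -0.1 closing -10.1 zaxis [ 0. -0. -1.] open 0.0375 j6 -0.39
```

```bash
python3 -m pendant '0 0 0 0.2 0;0 0 0 0 0'; python3 -m pendant '0 0 0 0.15 0;0 0 0 0 0'
```

```text
time: 8.68
tcp_pos: [0.5641, -0.3259, 0.0234]
eef_rot: [0.767, 0.642, -0.0, -0.0]
contact_force: [0.3, -0.6, -4.5]
opening: 0.0376
finger_force: 30.0
time: 8.93
tcp_pos: [0.5641, -0.3259, 0.022]
eef_rot: [0.767, 0.642, -0.0, -0.0]
contact_force: [0.1, -0.4, -4.1]
opening: 0.0374
finger_force: 30.0
```

```bash
python3 -m pendant '0 0 0 0.1 0;0 0 0 0 0' && python3 -m pendant '1 0 0 0 0;1 0 0 0 0;1 0 0 0 0;1 0 0 0 0;1 0 0 -5 0;1 0 0 -5 0;1 0 0 0 0' && python3 go.py .312 -.323 .12
```

```text
time: 9.18
tcp_pos: [0.5642, -0.326, 0.0214]
eef_rot: [0.767, 0.642, 0.0, 0.0]
contact_force: [-0.9, 0.9, -1.3]
opening: 0.0373
finger_force: 30.0
time: 10.05
tcp_pos: [0.5656, -0.3269, 0.1259]
eef_rot: [0.767, 0.642, 0.001, 0.003]
contact_force: [-0.4, -1.1, -0.8]
opening: 0.093
finger_force: 0.0
t 10.1 shift [ -4.07 -25.04   0.45] turn 0 closing -10.1 zaxis [ 0.006 -0.004 -1.   ] open 0.093 j6 -0.39
```

```bash
python3 -m pendant '1 -0.8 -5 0 0;1 -0.8 -5 0 0;1 -0.8 -5 0 0;1 -0.8 -5 0 0;1 -0.8 -5 0 0;1 0 0 4 0;1 0 0 0 0' && python3 go.py .312 -.323 .014
```

```text
time: 10.92
tcp_pos: [0.3097, -0.3203, 0.0786]
eef_rot: [0.767, 0.642, -0.0, -0.002]
contact_force: [-0.0, -0.3, 1.2]
opening: 0.0931
finger_force: 0.0
t 10.9 shift [-0.24  0.3   6.46] turn 0 closing -10.2 zaxis [-0.003  0.003 -1.   ] open 0.0931 j6 -0.68
```

```bash
python3 -m pendant '1 -0.2 0.1 4 0;1 0 0 2.4 0;0 0 0 0 0;0 0 0 0 0;0 0 0 0 0;0 0 0 0 0;0 0 0 0 0;0 0 0 0 0' && python3 -m pendant '0 0 0 0 0;0 0 0 0 0;0 0 0 0 0' && python3 go.py .312 -.323 .014
```

```text
time: 11.92
tcp_pos: [0.3116, -0.3236, 0.0173]
eef_rot: [0.767, 0.642, -0.0, 0.0]
contact_force: [0.2, 0.3, 0.6]
opening: 0.0379
finger_force: 0.0
time: 12.3
tcp_pos: [0.3118, -0.3237, 0.0173]
eef_rot: [0.767, 0.642, 0.0, 0.0]
contact_force: [1.9, 0.3, 0.9]
opening: 0.0272
finger_force: 30.0
t 12.3 shift [0.07 0.01 0.33] turn 0 closing -10.1 zaxis [ 0. -0. -1.] open 0.0272 j6 -0.68
```

```bash
python3 -m pendant '0.5 0 0 0 0;0.5 0 0 0 0;0.5 0 0 0.4 0;0.5 0 0 0 0;0 0 0 0 0;0 0 0 0 0;0 0 0 0 0' && python3 -m pendant '0 0 0 0 0;0 0 0 -5 0;0 0 0 -5 0;0 0 0 0 0' && python3 go.py .574 -.2665 .12
```

```text
time: 13.18
tcp_pos: [0.3117, -0.3236, 0.0132]
eef_rot: [0.767, 0.642, 0.0, 0.0]
contact_force: [1.2, -0.6, -0.3]
opening: 0.0271
finger_force: 30.0
time: 13.68
tcp_pos: [0.3126, -0.3247, 0.1168]
eef_rot: [0.767, 0.642, 0.0, 0.003]
contact_force: [0.2, -0.5, -2.1]
opening: 0.0273
finger_force: 30.0
t 13.7 shift [10.33 24.71 -0.25] turn 0 closing -10.1 zaxis [ 0.004 -0.004 -1.   ] open 0.0273 j6 -0.68
```

```bash
python3 -m pendant '0 2.1 5 0 0;0 2.1 5 0 0;0 2.1 5 0 0;0 2.1 5 0 0;0 2 4.8 0 0;0 0 0 4 0;0 0 0 0 0' && python3 go.py .574 -.2665 .0195 -10
python3 - <<'E'
from m import *
c=capture('top');save(c,'a2');P,ok=cloud(c)
c=capture('scene');cv2.imwrite('pics/a2s.png',cv2.resize(cv2.cvtColor(c['image'],cv2.COLOR_RGB2BGR)[180:340,80:300],None,fx=3,fy=3))
E
```

```text
time: 14.55
tcp_pos: [0.5723, -0.2635, 0.0685]
eef_rot: [0.767, 0.642, -0.001, -0.003]
contact_force: [-0.7, 0.1, -1.2]
opening: 0.0274
finger_force: 30.0
t 14.6 shift [-0.27  0.26  4.9 ] turn -0.1 closing -10.1 zaxis [-0.007  0.003 -1.   ] open 0.0274 j6 -0.3
```

View pics/a2s.png

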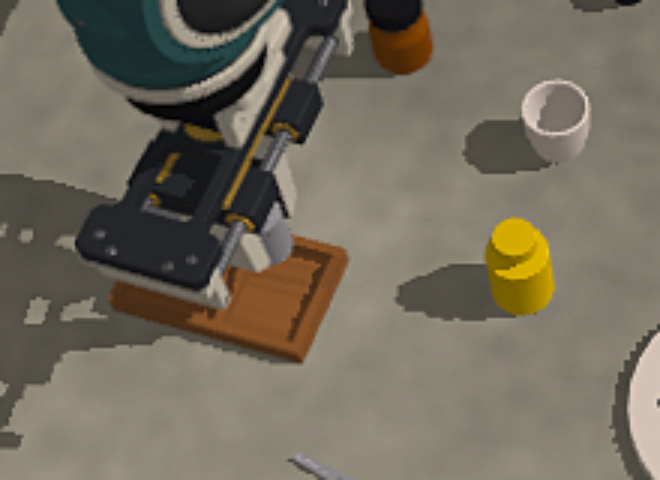

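The crop shows the small weight held over the right-hand (narrow) bay, at about (270,240), with the large weight hidden behind the gripper. I'm lowering it.

```bash
python3 -m pendant '0 -0.2 0 3 0;0 0 0 1.3 0;0 0 0 0 0;0 0 0 0.2 0;0 0 0 0 0'; python3 -m pendant '0 0 0 0.15 0;0 0 0 0 0'
```

```text
time: 15.28
tcp_pos: [0.574, -0.2669, 0.029]
eef_rot: [0.767, 0.642, 0.0, 0.0]
contact_force: [0.0, 0.2, -2.0]
opening: 0.0274
finger_force: 30.0
time: 15.52
tcp_pos: [0.5737, -0.2667, 0.0267]
eef_rot: [0.767, 0.642, -0.0, 0.0]
contact_force: [0.4, 0.5, -2.1]
opening: 0.0272
finger_force: 30.0
```

```bash
python3 -m pendant '0 0 0 0.4 0;0 0 0 0 0;0 0 0 0 0'; python3 -m pendant '0 0 0 0.2 0;0 0 0 0 0;0 0 0 0 0'
```

```text
time: 15.9
tcp_pos: [0.5737, -0.2668, 0.0226]
eef_rot: [0.767, 0.642, -0.0, -0.0]
contact_force: [-0.8, -0.6, -1.1]
opening: 0.0271
finger_force: 30.0
time: 16.27
tcp_pos: [0.5737, -0.2668, 0.0206]
eef_rot: [0.767, 0.642, -0.0, -0.0]
contact_force: [-0.2, -0.1, -1.9]
opening: 0.0272
finger_force: 30.0
```

```bash
python3 -m pendant '0 0 0 0.12 0;0 0 0 0 0;1 0 0 0 0;1 0 0 0 0;1 0 0 0 0;1 0 0 0 0;1 0 0 -5 0;1 0 0 -5 0' && python3 go.py .4435 -.1175 .12
```

```text
time: 17.27
tcp_pos: [0.5734, -0.2666, 0.1204]
eef_rot: [0.767, 0.642, -0.0, -0.001]
contact_force: [-0.3, -0.1, 1.2]
opening: 0.0828
finger_force: 0.0
t 17.3 shift [ 12.39 -15.41   0.06] turn 0 closing -10.1 zaxis [-0.001  0.001 -1.   ] open 0.0828 j6 -0.3
```

```bash
python3 -m pendant '0.8 3.1 -3.85 0 0;0.8 3.1 -3.85 0 0;0.8 3.1 -3.85 0 0;0.8 3.1 -3.85 0 0;0.8 0 0 4 0;0.8 0 0 0 0;0.8 0 0 0 0' && python3 go.py .4435 -.1175 .010
python3 - <<'E'
from m import *
c=capture('scene');cv2.imwrite('pics/a3s.png',cv2.resize(cv2.cvtColor(c['image'],cv2.COLOR_RGB2BGR)[180:340,80:300],None,fx=3,fy=3))
c=capture('top');P,ok=cloud(c)
for xy,a,b in [((.5635,-.3256),.062,.08),((.574,-.2665),.05,.068)]:
    p=sel(P,ok,xy,.025,a,b);print(len(p),p.mean(0) if len(p) else '')
E
```

```text
time: 18.15
tcp_pos: [0.4444, -0.118, 0.0806]
eef_rot: [0.767, 0.642, 0.0, 0.0]
contact_force: [-0.2, 0.5, 1.2]
opening: 0.0745
finger_force: 0.0
t 18.1 shift [ 0.03 -0.1   7.06] turn 0 closing -10.1 zaxis [ 0. -0. -1.] open 0.0745 j6 -0.14
122 [ 0.5606 -0.3247  0.0702]
71 [ 0.5703 -0.2659  0.0575]
```

View pics/a3s.png

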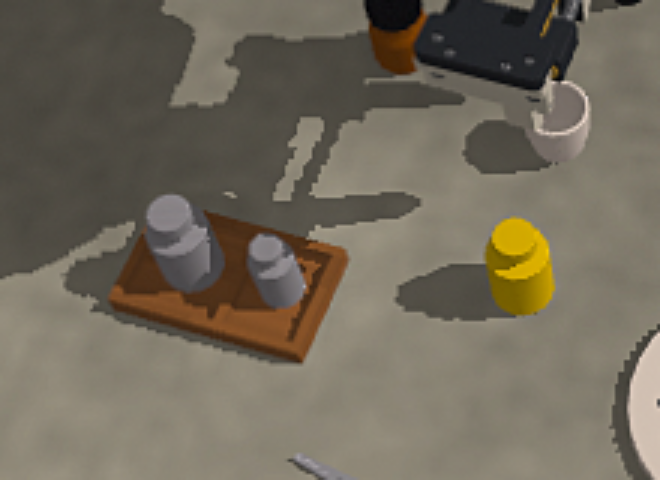

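Both weights stand upright: large in the wide bay at (185,245), small in the narrow bay at (272,270), with top heights of 70 and 58 mm as they should be. Crucible A is next.

```bash
python3 -m pendant '0.8 0 0 4 0;0.8 0 0 3.2 0;0.8 0 0 0 0;0 0 0 0 0;0 0 0 0 0;0 0 0 0 0;0 0 0 0 0;0 0 0 0 0' && python3 go.py .611 -.0045 .09
```

```text
time: 19.25
tcp_pos: [0.4443, -0.1177, 0.008]
eef_rot: [0.767, 0.642, 0.0, 0.0]
contact_force: [0.9, -0.6, 4.1]
opening: 0.041
finger_force: 30.0
t 19.2 shift [14.08 14.43 -8.19] turn 0 closing -10.1 zaxis [ 0.001 -0.    -1.   ] open 0.041 j6 -0.14
```

```bash
python3 -m pendant '0 0 0 -4 0;0 0 0 -4 0;0 3.5 3.6 0 0;0 3.5 3.6 0 0;0 3.5 3.6 0 0;0 3.5 3.6 0 0;0 0 0 4 0;0 0 0 0 0' && python3 go.py .611 -.0045 .018
```

```text
time: 20.25
tcp_pos: [0.6085, -0.0047, 0.0442]
eef_rot: [0.767, 0.642, -0.002, -0.002]
contact_force: [-0.1, -0.8, 0.2]
opening: 0.0413
finger_force: 30.0
t 20.2 shift [0.07 0.26 2.62] turn 0 closing -10.1 zaxis [-0.006  0.    -1.   ] open 0.0413 j6 0.13
```

```bash
python3 -m pendant '0 0 0 1.5 0;0 0 0 0.6 0;0 0 0 0 0;0 0 0 0 0'; python3 -m pendant '0 0 0 0.2 0;0 0 0 0 0;0 0 0 0 0'
```

```text
time: 20.75
tcp_pos: [0.6105, -0.0053, 0.0272]
eef_rot: [0.767, 0.642, 0.0, 0.0]
contact_force: [0.2, 0.2, 0.1]
opening: 0.041
finger_force: 30.0
time: 21.12
tcp_pos: [0.6103, -0.0051, 0.0245]
eef_rot: [0.767, 0.642, 0.0, 0.0]
contact_force: [0.4, 0.8, -1.3]
opening: 0.0414
finger_force: 30.0
```

```bash
python3 -m pendant '0 0 0 0.4 0;0 0 0 0 0;0 0 0 0 0'; python3 -m pendant '0 0 0 0.15 0;0 0 0 0 0;0 0 0 0 0'
```

```text
time: 21.5
tcp_pos: [0.6103, -0.0051, 0.0204]
eef_rot: [0.767, 0.642, -0.0, -0.0]
contact_force: [-0.2, -0.4, -0.5]
opening: 0.0412
finger_force: 30.0
time: 21.88
tcp_pos: [0.6103, -0.0051, 0.0189]
eef_rot: [0.767, 0.642, -0.0, -0.0]
contact_force: [0.3, -0.9, -0.6]
opening: 0.0409
finger_force: 30.0
```

```bash
python3 -m pendant '0 0 0 0.1 0;0 0 0 0 0;0.8 0 0 0 0;0.8 0 0 0 0;0.8 0 0 0 0;0.8 0 0 0 0;0.8 0 0 -5 0;0.8 0 0 -4 0' && python3 go.py .4385 .112 .1
```

```text
time: 22.88
tcp_pos: [0.6103, -0.0051, 0.1095]
eef_rot: [0.767, 0.642, 0.0, 0.0]
contact_force: [0.2, 0.6, 0.0]
opening: 0.0739
finger_force: 0.0
t 22.9 shift [  8.5  -18.97   0.94] turn 0 closing -10.1 zaxis [ 0.  0. -1.] open 0.0739 j6 0.13
```

```bash
python3 -m pendant '0.8 2.1 -4.75 0 0;0.8 2.1 -4.75 0 0;0.8 2.1 -4.75 0 0;0.8 2.2 -4.75 0 0;0.8 0 0 4 0;0.8 0 0 0 0;0.8 0 0 0 0' && python3 go.py .4385 .112 .009
```

```text
time: 23.75
tcp_pos: [0.4388, 0.1118, 0.0691]
eef_rot: [0.767, 0.642, 0.0, 0.0]
contact_force: [1.0, 0.3, 1.0]
opening: 0.0742
finger_force: 0.0
t 23.8 shift [ 0.01 -0.04  6.01] turn 0 closing -10.2 zaxis [ 0.  0. -1.] open 0.0742 j6 0.37
```

```bash
python3 -m pendant '0.8 0 0 4 0;0.8 0 0 2 0;0.8 0 0 0 0;0 0 0 0 0;0 0 0 0 0;0 0 0 0 0;0 0 0 0 0;0 0 0 0 0' && python3 -m pendant '0 0 0 -4 0;0 0 0 -4 0;0 0 0 0 0' && python3 go.py .621 .0545 .09
```

```text
time: 24.75
tcp_pos: [0.4385, 0.112, 0.0084]
eef_rot: [0.767, 0.642, 0.0, 0.0]
contact_force: [1.5, 0.2, 3.6]
opening: 0.0422
finger_force: 30.0
time: 25.12
tcp_pos: [0.4394, 0.1122, 0.0908]
eef_rot: [0.767, 0.642, 0.002, 0.001]
contact_force: [-0.3, 0.1, -0.9]
opening: 0.0421
finger_force: 30.0
t 25.1 shift [-2.49 18.89  0.15] turn 0 closing -10.1 zaxis [ 0.004  0.001 -1.   ] open 0.0421 j6 0.37
```

```bash
python3 - <<'E'
from m import *
for n in ('top','scene'):
    c=capture(n);P,ok=cloud(c);p=sel(P,ok,(.611,-.005),.035,.043,.06);q=p[:,:2].astype(np.float32)*1000
    print(len(p),p.mean(0),cv2.minEnclosingCircle(q))
E
python3 -m pendant '0 -0.6 4.7 0 0;0 -0.6 4.7 0 0;0 -0.6 4.7 0 0;0 -0.6 4.7 0 0;0 0 0 4 0;0 0 0 0 0;0 0 0 0 0' && python3 go.py .621 .0545 .019
```

```text
84 [ 0.6095 -0.0056  0.0501] ((608.4647827148438, -5.993747711181641), 21.335153579711914)
190 [ 0.6107 -0.0034  0.0485] ((610.8193359375, -3.662923574447632), 22.07355499267578)
time: 26.1
tcp_pos: [0.6187, 0.0554, 0.0482]
eef_rot: [0.767, 0.642, -0.0, -0.0]
contact_force: [0.4, 0.1, -0.5]
opening: 0.0424
finger_force: 30.0
t 26.1 shift [-0.05  0.25  2.92] turn 0 closing -10.1 zaxis [-0.001 -0.    -1.   ] open 0.0424 j6 0.22
```

```bash
python3 -m pendant '0 0 0.2 2 0;0 0 0 0.5 0;0 0 0 0 0;0 0 0 0 0'; python3 -m pendant '0 0 0 0.25 0;0 0 0 0 0;0 0 0 0 0'; python3 -m pendant '0 0 0 0.15 0;0 0 0 0 0;0 0 0 0 0'
```

```text
time: 26.6
tcp_pos: [0.6212, 0.055, 0.0234]
eef_rot: [0.767, 0.642, 0.0, 0.0]
contact_force: [0.3, 0.4, -0.5]
opening: 0.0424
finger_force: 30.0
time: 26.98
tcp_pos: [0.6211, 0.0549, 0.0205]
eef_rot: [0.767, 0.642, 0.0, 0.0]
contact_force: [0.0, -0.2, -0.5]
opening: 0.0421
finger_force: 30.0
time: 27.35
tcp_pos: [0.621, 0.0549, 0.0189]
eef_rot: [0.767, 0.642, -0.0, -0.0]
contact_force: [-0.2, 0.1, 0.8]
opening: 0.0421
finger_force: 30.0
```

```bash
python3 -m pendant '0 0 0 0.08 0;0 0 0 0 0;0.8 0 0 0 0;0.8 0 0 0 0;0.8 0 0 0 0;0.8 0 0 0 0;0.8 0 0 -5 0;0.8 0 0 -5 0' && python3 go.py .386 -.229 .12
python3 - <<'E'
from m import *
for n in ('top','scene'):
    c=capture(n);P,ok=cloud(c);p=sel(P,ok,(.386,-.229),.035,.055,.075);q=p[:,:2].astype(np.float32)*1000
    print(len(p),p.mean(0),cv2.minEnclosingCircle(q))
E
```

```text
time: 28.35
tcp_pos: [0.6206, 0.0549, 0.119]
eef_rot: [0.767, 0.642, -0.0, -0.0]
contact_force: [0.5, 0.2, -0.0]
opening: 0.0745
finger_force: 0.0
t 28.4 shift [-32.08 -18.11  -0.07] turn 0 closing -10.1 zaxis [-0.001 -0.    -1.   ] open 0.0745 j6 0.22
233 [ 0.3845 -0.2288  0.0625] ((384.4754943847656, -229.06349182128906), 18.29405975341797)
258 [ 0.3888 -0.2281  0.0617] ((386.5750427246094, -228.80300903320312), 19.407066345214844)
```

```bash
python3 -m pendant '0.8 -4.6 -2.6 0 0;0.8 -4.6 -2.6 0 0;0.8 -4.6 -2.6 0 0;0.8 -4.6 -2.6 0 0;0.8 -4.6 -2.6 0 0;0.8 -4.6 -2.6 0 0;0.8 -4.5 -2.5 0 0;0.8 0 0 3 0' && python3 -m pendant '0.8 0 0 0 0;0.8 0 0 0 0' && python3 go.py .386 -.229 .022
```

```text
time: 29.45
tcp_pos: [0.3855, -0.2319, 0.0893]
eef_rot: [0.768, 0.64, 0.0, 0.002]
contact_force: [1.6, -0.0, -0.2]
opening: 0.0744
finger_force: 0.0
time: 29.7
tcp_pos: [0.3868, -0.229, 0.0888]
eef_rot: [0.767, 0.642, 0.0, 0.0]
contact_force: [0.6, 0.4, -0.3]
opening: 0.0746
finger_force: 0.0
t 29.7 shift [-0.01 -0.08  6.68] turn 0 closing -10.1 zaxis [ 0. -0. -1.] open 0.0746 j6 -0.42
```

```bash
python3 -m pendant '0.8 0 -0.1 4 0;0.8 0 0 2.6 0;0.8 0 0 0 0;0 0 0 0 0;0 0 0 0 0;0 0 0 0 0;0 0 0 0 0;0 0 0 0 0' && python3 -m pendant '0 0 0 -5 0;0 0 0 -5 0;0 0 0 0 0' && python3 go.py .561 .312 .12
```

```text
time: 30.7
tcp_pos: [0.3858, -0.2293, 0.0227]
eef_rot: [0.767, 0.642, 0.0, 0.0]
contact_force: [0.6, 0.4, 5.7]
opening: 0.0386
finger_force: 30.0
time: 31.08
tcp_pos: [0.3866, -0.2299, 0.1257]
eef_rot: [0.767, 0.642, 0.001, 0.003]
contact_force: [0.3, 0.1, -1.0]
opening: 0.0386
finger_force: 30.0
t 31.1 shift [56.41  7.64  0.48] turn 0 closing -10.1 zaxis [ 0.004 -0.003 -1.   ] open 0.0386 j6 -0.42
```

```bash
python3 -m pendant '0 5.6 0.8 0 0;0 5.6 0.8 0 0;0 5.6 0.8 0 0;0 5.6 0.8 0 0;0 5.6 0.8 0 0;0 5.6 0.8 0 0;0 5.6 0.8 0 0;0 5.6 0.8 0 0' && python3 -m pendant '0 5.6 0.6 0 0;0 5.6 0.6 0 0;0 0 0 0 7.5;0 0 0 0 7.5;0 0 0 5 0;0 0 0 0 0;0 0 0 0 0' && python3 go.py .561 .312 .026 -25
```

```text
time: 32.08
tcp_pos: [0.5269, 0.2025, 0.1205]
eef_rot: [0.767, 0.642, -0.001, -0.0]
contact_force: [-0.1, -0.7, -0.2]
opening: 0.0386
finger_force: 30.0
time: 32.95
tcp_pos: [0.5588, 0.3089, 0.0728]
eef_rot: [0.844, 0.536, -0.0, -0.0]
contact_force: [-0.2, 0.2, -0.9]
opening: 0.0389
finger_force: 30.0
t 33.0 shift [0.38 0.07 4.68] turn -0.1 closing -25.1 zaxis [-0. -0. -1.] open 0.0389 j6 0.9
```

```bash
python3 -m pendant '0 0.4 0.1 3 0;0 0 0 1.2 0;0 0 0 0 0;0 0 0 0 0'; python3 -m pendant '0 0 0 0.25 0;0 0 0 0 0;0 0 0 0 0'; python3 -m pendant '0 0 0 0.15 0;0 0 0 0 0;0 0 0 0 0'; python3 go.py .561 .312 .0257
```

```text
time: 33.45
tcp_pos: [0.5618, 0.3122, 0.0316]
eef_rot: [0.844, 0.536, 0.001, 0.0]
contact_force: [0.3, -0.1, -1.4]
opening: 0.0391
finger_force: 30.0
time: 33.83
tcp_pos: [0.5613, 0.3121, 0.0278]
eef_rot: [0.844, 0.536, 0.0, 0.0]
contact_force: [0.4, -0.3, -1.3]
opening: 0.0389
finger_force: 30.0
time: 34.2
tcp_pos: [0.5613, 0.312, 0.0261]
eef_rot: [0.844, 0.536, -0.0, -0.0]
contact_force: [0.1, 0.0, -0.8]
opening: 0.0386
finger_force: 30.0
t 34.2 shift [-0.02 -0.02  0.04] turn 0 closing -25.1 zaxis [-0.  0. -1.] open 0.0386 j6 0.91
```

```bash
python3 -m pendant '0 0 0 0.06 0;0 0 0 0 0;0.8 0 0 0 0;0.8 0 0 0 0;0.8 0 0 0 0;0.8 0 0 0 0;0.8 0 0 -5 0;0.8 0 0 -5 0' && python3 -m pendant '0.8 0 0 -6 0;0.8 0 0 -6 0;0.8 0 5 0 0;0.8 0 5 0 0;0.8 0 5 0 0;0.8 0 0 0 0;0.8 0 0 0 0;0.8 0 0 0 0'
python3 - <<'E'
from m import *
c=capture('scene');save(c,'fin');P,ok=cloud(c)
for k,xy,a,b in [('jar',(.561,.312),.055,.08),('A',(.611,-.005),.043,.06),('B',(.621,.055),.043,.06),('L',(.5635,-.3256),.06,.08),('S',(.574,-.2665),.048,.068),('beaker',(.4,.224),.055,.08),('cyl',(.325,.318),.08,.12),('yellow',(.553,-.115),.056,.075)]:
    p=sel(P,ok,xy,.03,a,b);print(k,len(p),p.mean(0) if len(p) else '',p[:,2].max().round(4) if len(p) else '')
E
```

```text
time: 35.2
tcp_pos: [0.561, 0.3119, 0.1264]
eef_rot: [0.844, 0.536, -0.001, -0.0]
contact_force: [-0.1, -0.5, 0.3]
opening: 0.0743
finger_force: 0.0
time: 36.2
tcp_pos: [0.6963, 0.249, 0.246]
eef_rot: [0.844, 0.537, 0.0, -0.0]
contact_force: [-1.1, 0.6, 0.0]
opening: 0.0742
finger_force: 0.0
jar 47 [0.5622 0.3192 0.0657] 0.0689
A 193 [ 0.6109 -0.0037  0.0483] 0.0532
B 192 [0.6219 0.0563 0.0488] 0.0543
L 174 [ 0.565  -0.3239  0.0689] 0.0736
S 97 [ 0.5738 -0.2655  0.057 ] 0.0625
beaker 285 [0.4011 0.2236 0.0629] 0.0709
cyl 0  
yellow 182 [ 0.5544 -0.122   0.0635] 0.0676
```

View pics/fin.png

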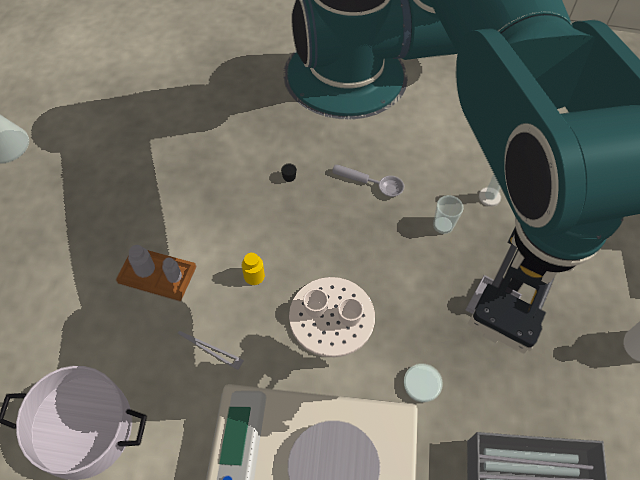

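The weights are in the box at (155,270), the crucibles on the plate at (316,299) and (350,310), and the beaker is untouched at (448,214). The arm hides the jar and cylinder, so I'm clearing it.

```bash
python3 -m pendant '0.8 -5 0 0 0;0.8 -5 0 0 0;0.8 -5 0 0 0;0.8 -5 0 0 0;0.8 -5 0 0 0;0.8 -5 0 0 0;0.8 -5 0 0 0;0.8 0 0 0 0'
python3 - <<'E'
from m import *
c=capture('scene');P,ok=cloud(c)
cv2.imwrite('pics/fin2.png',cv2.resize(cv2.cvtColor(c['image'],cv2.COLOR_RGB2BGR)[150:340,400:560],None,fx=3,fy=3))
for k,xy,a,b in [('jar',(.561,.312),.055,.08),('beaker',(.4,.224),.055,.08),('cyl',(.325,.318),.08,.12)]:
    p=sel(P,ok,xy,.03,a,b);print(k,len(p),p.mean(0) if len(p) else '',p[:,2].max().round(4) if len(p) else '')
E
```

```text
time: 37.25
tcp_pos: [0.5472, -0.0702, 0.2464]
eef_rot: [0.845, 0.535, 0.0, 0.001]
contact_force: [-0.3, -0.5, 1.1]
opening: 0.0747
finger_force: 0.0
jar 359 [0.5626 0.3107 0.0649] 0.0705
beaker 285 [0.401  0.2236 0.063 ] 0.07
cyl 184 [0.3268 0.3173 0.0951] 0.1041
```

View pics/fin2.png

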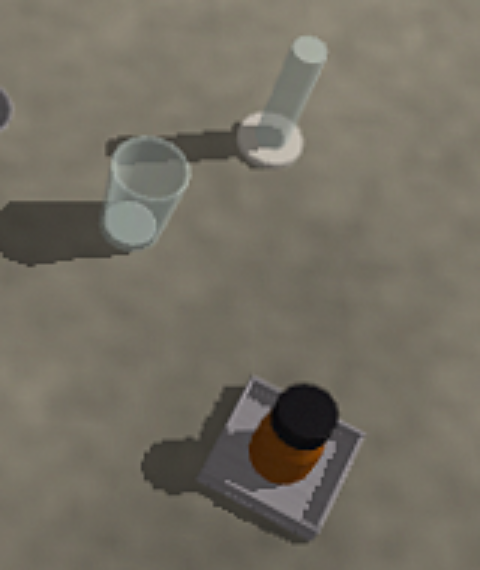

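The jar stands upright in the tray at crop (290,440), top at 65 mm. The beaker and cylinder haven't moved, so I'm handing in.

```bash
python3 -c "from cell import *; print(job_done())"
```

```text
the job is handed in; nothing more can be done
None
```

I handed the job in at about 37 s: both weights are upright in their bays, both crucibles are on the plate, the jar is upright in the tray, the beaker and cylinder stand where they were, and the gripper is empty and clear; the hand-in gave no verdict.

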